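# Hold the recessed reset button of the press controller

## Task

The proofing press's grey controller has tripped. From the wooden stand take the one reset pin that is both thin enough for the yellow-ringed hole in the controller's top and long enough to reach the red button deep inside, put it upright through the hole and press the button fully down, without ramming it. Finish like that, still gripping the pin and holding the button down; leave the other two pins in the stand and disturb nothing else.

Things in the scene. Friction and masses are not known exactly. Their poses are not given: they have to be found in the camera images.
- pin_long_grip (a point): The correct reset pin (long and thin). It hangs upright in the stand: orange square handle 16x16 mm and 55 mm tall above a round dark collar 30 mm across and 4 mm thick; 8 mm thick and 60 mm long steel shaft below the collar. Loose, about 60 g. This point is the centre of the handle, 31.5 mm above the collar's underside; z is up along the pin, x and y are square to the handle's faces.
- pin_long_tip (a point): Centre of the flat lower end of the correct pin's shaft, 91.5 mm straight below its handle centre.
- pin_long: The correct reset pin (long and thin) as a whole; origin on its axis at the underside of the collar, z up along the pin.
- pin_short_grip (a point): A pin that is too short to reach the button. It hangs upright in the stand: orange square handle 16x16 mm and 55 mm tall above a round dark collar 30 mm across and 4 mm thick; 8 mm thick but only 28 mm long steel shaft below the collar. Loose, about 60 g. This point is the centre of the handle, 31.5 mm above the collar's underside; z is up along the pin, x and y are square to the handle's faces.
- pin_thick_grip (a point): A pin that is too thick for the hole. It hangs upright in the stand: orange square handle 16x16 mm and 55 mm tall above a round dark collar 30 mm across and 4 mm thick; 18 mm thick and 60 mm long steel shaft below the collar. Loose, about 60 g. This point is the centre of the handle, 31.5 mm above the collar's underside; z is up along the pin, x and y are square to the handle's faces.
- pin_stand: Pale wooden stand, fixed, 70x180x100 mm; origin at the centre of its underside, z up, y along the row of pins. Its 8 mm top board on two end posts (34 mm deep in x, upper face at 100 mm) has 20 mm through holes at y = -60, 0, +60 mm; the collars rest on it, shafts hang free below, handle tops are 159 mm above the table. Pins vary in order; stand and controller may swap sides.
- controller: Grey controller box, fixed, 120x140x90 mm; origin at the centre of its underside, z up. A red and a green lamp rise 8 mm above the top panel near the edge away from the hole.
- aperture (a point): Centre of the round hole, 14 mm in diameter, ringed in yellow, in the controller's 6 mm thick top panel, at the panel's upper face, 90 mm above the table; it lies 20 mm from the box centre towards the box's -x side. z is up. The edge has a 2 mm bevel. Below the panel the hole opens into free space down to the button.
- reset_button (a joint): Travel of the red button inside (m): 0 when up, 0.008 when fully down. Round cap 22 mm across, on the hole's axis, its top 35 mm below the panel's upper face when up. A spring pushes it back: about 1 N to start, 4.5 N at full travel, then a hard stop.
- type_a_mid (a point): Bystander, loose: block of dark metal type (34x41x26 mm); this point is its centre, half-way up.
- type_b_mid (a point): Bystander, loose: block of dark metal type (51x34x23 mm); this point is its centre, half-way up.
- spacer_mid (a point): Bystander, loose: blue-grey metal spacing block with raised ends (50x82x26 mm); this point is its centre, half-way up.
There are look-alikes about, which are no part of the job. What is shaped like the pin_long but green or turquoise is not meant.

How it is judged:
By the outcome, as a careful person would: the job done as asked, in the order asked, and still so for the second after the job is handed in, while the arm keeps its last pose, push and grip.
It also fails if it takes over 48 s, if anything falls off the work surface, if the arm or the gripper's body presses on something with over 40 N, if the wrist force passes 120 N, or if a joint passes its speed limit or range.

## Robot

A 6-joint arm with a two-finger parallel gripper is mounted at the origin on a cart in front of the work surface, level with it; the furniture and walls round the work are solid. World frame = base frame: x ahead of the robot, y to its left, z up, the work surface at z = 0. Lengths are in m, angles in rad, forces in N, time in s.
With the tool pointing down it reaches from about 0.275 to 0.85 m from the base axis. Payload 5.2 kg.
Tool frame: the origin (TCP) lies where the fingers leave the gripper's body, on its centre line; the fingertips stand 73 mm ahead of it and the grasp point (between the pads) lies 54 mm ahead of it; y points along the fingers, x is the direction in which the jaws open and shut, and the axes are right-handed (so a half turn about y gives the same grasp; the last joint's range is limited). The gripper opens to 85 mm and grips with 20 to 120 N. Pads are 22 mm wide; open, the fingers measure 114 mm over their backs; the gripper's body (76 mm by 85 mm) begins 54 mm behind the grasp point. The pads swing forward as they close: fully open they stand 13 mm farther back than shut.
Start: joints at [0.912, 0.259, 1.535, -0, 1.348, -0.203], TCP at [0.242, 0.494, 0.304] pointing down, gripper open.
Joint ranges: [-3.14, 3.14], [-0.91, 2.08], [0.19, 2.58], [-1.22, 4.36], [0.22, 2.71], [-3.12, 3.12]. Speed limits (rad/s): [2.57, 2.57, 3.14, 3.14, 3.14, 3.14].

## Interface

Orientations are given as a unit quaternion [x, y, z, w].
In Python, from plant import ctrl gives the robot as it stands.
- The arm moves only by the tool carry_out, never from a script. Its argument "targets" is a list of rows, each an object of numbers: "gripper": the finger opening in mm, from 0 to 85.4; "x", "y", "z": the shift along the tool's x, y, z in units of 0.2 m (1.0 is 0.2 m); "turn": the turn about the tool's y in units of pi rad (1.0 is pi rad). In form: [{"gripper": .., "x": .., "y": .., "z": .., "turn": ..}, ...]. A call has 1 to 10 rows; each row is the pose to reach, as a shift and turn from the pose commanded when the call began, along the tool's axes at that moment, turning the shorter way round; what a row does not reach only later rows make up. A row lasts 1/8 s, in which the tool goes at most 62.5 mm and 10.7 degrees, less where a joint would pass 70% of its speed; a pose out of reach is approached as far as the arm can. A call with a number of a shift or a turn outside -1 to 1 is refused whole. A call with a gripper value outside its range is refused whole. The fingers move at their own pace and stop on an object; the grip force is fixed at half the most. Time passes only in rows, so rows that repeat a pose let the fingers close. It gives the time, the measured TCP pose, the force and the opening at its end, in the units of the state.
- ctrl.get_state(): the state, without advancing time (a new reading comes with each control period).
- ctrl.read_camera(name): name is "side" or "top"; returns a dict with "pixels" (480x640x3 uint8, red, green, blue), "vertical_fov" (degrees; the focal length in pixels is half the picture's height over the tangent of half this angle, whatever the lens; pixels are square), "cx", "cy" (the principal point, pixels), "R" (3x3) and "t" (3): a world point X has camera coordinates R X + t. Camera axes: x right, y down, z forward; pixel columns grow to the right and rows downward; lengths in m; the calibration is good to about 2 mm. A picture is of the moment at which its call begins. There is no depth.
- ctrl.finish_job(): hands the job in, once; it reports no verdict.
Trained networks look in a picture, given as the dict that the camera call returned (one of the last four; its "shot" number tells which), for a name from the list of things; names that differ only in an ending like _2 or _b are one class to them, and where a whole thing is asked for, a point or a joint stands for the part that bears it (a point fixed in the world has none). Each returns a list of dicts, best first, with "p" (0 to 1); they miss things now and then, are a little off and sometimes report something else, mostly with a low value. They report only what shows in the picture. A call takes as long as a camera call. They do not tell look-alikes from the thing itself.
- ctrl.search_frame(picture, name): "rect" ([left, top, right, bottom] in pixels, round what is visible of it).
The state is a dict: "time_s": time; "joint_positions": joint angles; "dq": joint speeds; "joint_efforts": joint torques, N m; "ee_pos": TCP position; "orientation": TCP orientation; "wrist_force": force on the tool from outside, world axes, zero at the start; "ft_torque": the same for the moment, N m; "width": finger opening in m.
Only numpy, scipy, OpenCV 4.12 (cv2) and the standard library are available. Lean on these libraries where they do the work, as an engineer would, in place of code of your own. Each camera call takes 0.05 s, during which the arm holds its last target.

## Working session

There is one attempt and no reset: what is moved stays moved. The work goes in short steps, Python scripts to look and compute and a tool call to move; the robot and the scene stay as the last step left them, time stands still between calls to the robot, and variables do not carry over. Pictures are saved under pics/ and viewed, and the job is handed in when it is done.

Besides the shell and the picture viewer there is one more tool, called after ">>>" by a JSON object that holds its "fn" and its "kwargs", one argument or row to a line. carry_out: Moves the arm, as the interface text tells. Its arguments: {"type":"object","properties":{"targets":{"type":"array"}},"required":["targets"]}

```bash
ls; mkdir -p pics; python3 - <<'E'
from plant import ctrl
import cv2,pickle
s=ctrl.get_state();print({k:s[k] for k in('time_s','ee_pos','orientation','wrist_force','width')})
for n in('top','side'):
    p=ctrl.read_camera(n);cv2.imwrite(f'pics/{n}0.png',p['pixels'][:,:,::-1]);pickle.dump(p,open(f'{n}0.pkl','wb'))
    print(n,p['vertical_fov'],p['cx'],p['cy'],p['R'],p['t'])
    for o in('pin_long','pin_short_grip','pin_thick_grip','pin_stand','controller','aperture','type_a_mid','type_b_mid','spacer_mid'):
        try: print(o,[(round(d['p'],2),[round(v) for v in d['rect']]) for d in ctrl.search_frame(p,o)][:5])
        except Exception as e: print(o,e)
E
```

```text
pics
{'time_s': 0.0, 'ee_pos': array([0.24181206, 0.49352004, 0.30306623]), 'orientation': array([ 0.60026483,  0.37348859, -0.37474064, -0.59979818]), 'wrist_force': array([-0.05323864, -0.25806871, -0.45020189]), 'width': 0.08538202261647972}
top 57.838994640745 330.4447364117451 241.13827642845143 [[-0.001753   -0.99989621 -0.01430017]
 [-0.99694418  0.00286428 -0.07806469]
 [ 0.07809755  0.01411962 -0.99684573]] [0.02464819 0.57496309 0.93083702]
pin_long [(0.76, [241, 234, 258, 246]), (0.74, [248, 322, 269, 339]), (0.45, [248, 275, 264, 292])]
pin_short_grip [(0.63, [217, 273, 233, 288])]
pin_thick_grip [(0.71, [281, 279, 296, 294]), (0.41, [218, 277, 235, 287])]
pin_stand [(0.76, [212, 264, 307, 305]), (0.47, [365, 202, 446, 269])]
controller [(0.57, [368, 203, 442, 270])]
aperture [(0.96, [371, 208, 451, 268])]
type_a_mid [(0.74, [260, 151, 280, 176]), (0.52, [279, 279, 296, 293])]
type_b_mid [(0.74, [314, 154, 334, 184])]
spacer_mid [(0.66, [264, 153, 281, 175]), (0.61, [248, 274, 267, 291]), (0.59, [370, 149, 401, 192])]
side 48.479784799946536 321.3915634861557 244.68314541953055 [[-0.93027295 -0.36612289 -0.02337257]
 [-0.16403618  0.47208927 -0.86615463]
 [ 0.32815298 -0.80192628 -0.49922928]] [0.56575249 0.16023253 0.77211876]
pin_long [(0.87, [348, 258, 370, 331]), (0.83, [417, 296, 436, 363]), (0.6, [286, 280, 303, 348])]
pin_short_grip [(0.59, [329, 279, 351, 327])]
pin_thick_grip [(0.9, [362, 235, 386, 310]), (0.59, [349, 256, 367, 333])]
pin_stand [(0.69, [308, 265, 402, 400])]
controller [(0.76, [320, 184, 397, 264]), (0.37, [365, 236, 387, 306])]
aperture [(0.78, [322, 187, 400, 259])]
type_a_mid [(0.55, [194, 293, 218, 319])]
type_b_mid [(0.88, [238, 261, 264, 282]), (0.32, [256, 223, 305, 252])]
spacer_mid [(0.58, [258, 220, 302, 251]), (0.21, [351, 258, 369, 331])]
```

View pics/top0.png

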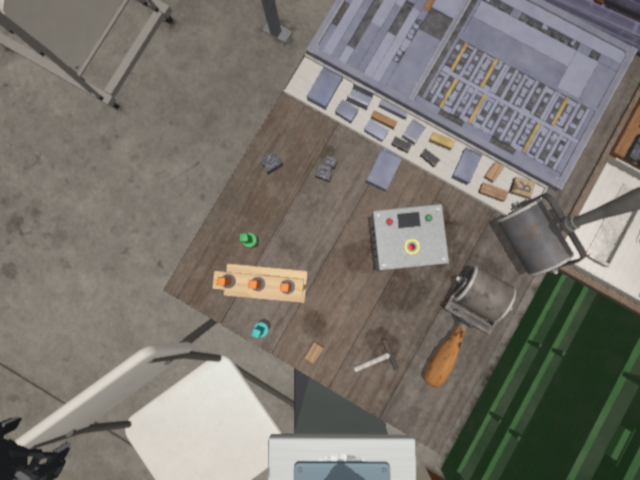

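View pics/side0.png

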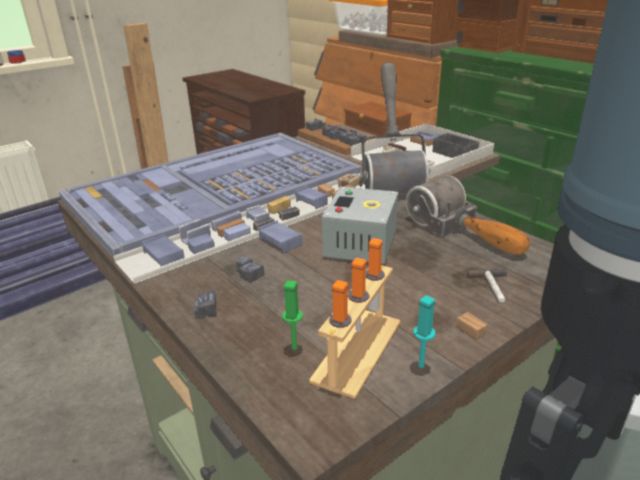

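```bash
python3 - <<'E'
import pickle,cv2,numpy as np
for n,(a,b,c,d) in(('top',(200,190,460,350)),('side',(270,170,450,410))):
    p=pickle.load(open(f'{n}0.pkl','rb'))['pixels'][b:d,a:c,::-1]
    f=3 if n=='top' else 2.5
    cv2.imwrite(f'pics/{n}0c.png',cv2.resize(p,None,fx=f,fy=f,interpolation=cv2.INTER_CUBIC))
from scipy.spatial.transform import Rotation as R
print(R.from_quat([ 0.60026483,  0.37348859, -0.37474064, -0.59979818]).as_matrix().round(3))
E
```

```text
[[ 0.44  -0.001 -0.898]
 [ 0.898 -0.001  0.44 ]
 [-0.002 -1.     0.   ]]
```

View pics/top0c.png

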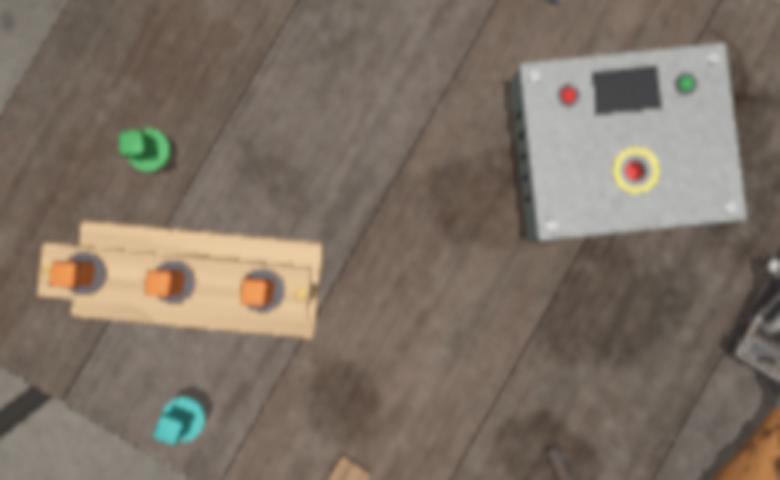

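View pics/side0c.png

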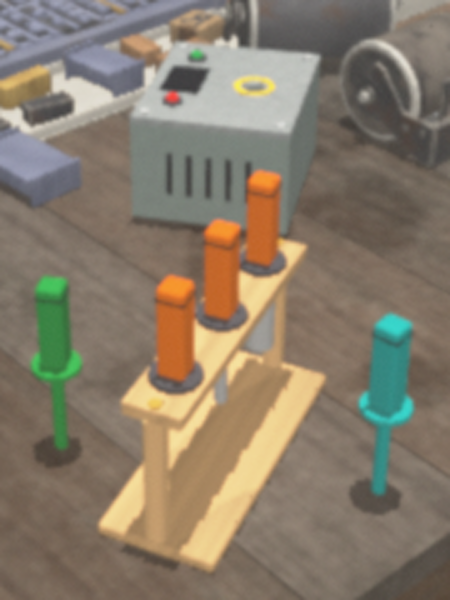

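```bash
python3 - <<'E'
import pickle,cv2,numpy as np
p=pickle.load(open('side0.pkl','rb'))['pixels'][280:400,305:405,::-1]
cv2.imwrite('pics/sidec2.png',cv2.resize(p,None,fx=5,fy=5,interpolation=cv2.INTER_CUBIC))
E
```

```text
(no output)
```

View pics/sidec2.png

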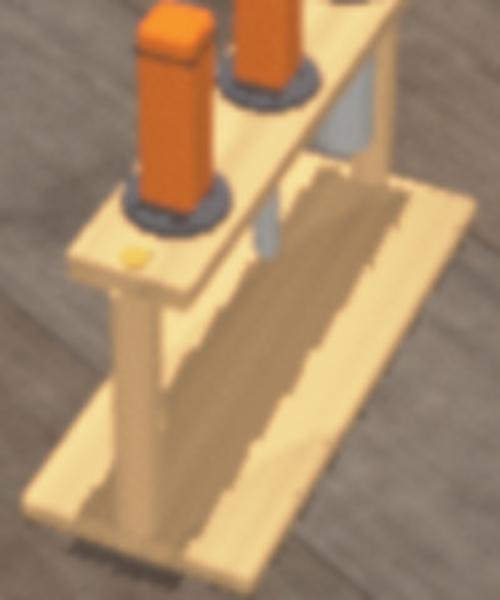

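```bash
cat > h.py <<'E'
import numpy as np,cv2,pickle
from scipy.optimize import minimize,least_squares
def proj(P,X):
    f=240/np.tan(np.radians(P['vertical_fov'])/2)
    c=np.atleast_2d(X)@np.array(P['R']).T+np.array(P['t'])
    return np.c_[P['cx']+f*c[:,0]/c[:,2],P['cy']+f*c[:,1]/c[:,2]]
def ray(P,uv,z):
    f=240/np.tan(np.radians(P['vertical_fov'])/2)
    R=np.array(P['R']);d=R.T@np.array([(uv[0]-P['cx'])/f,(uv[1]-P['cy'])/f,1]);o=-R.T@np.array(P['t'])
    return o+d*(z-o[2])/d[2]
def box(x,y,yaw,w,z0,z1):
    c,s=np.cos(yaw),np.sin(yaw);h=w/2
    return np.array([[x+c*a*h-s*b*h,y+s*a*h+c*b*h,z] for a in(-1,1) for b in(-1,1) for z in(z0,z1)])
def orange(img):
    h=cv2.cvtColor(img,cv2.COLOR_RGB2HSV)
    return ((h[...,0]>=4)&(h[...,0]<=14)&(h[...,1]>190)&(h[...,2]>120)).astype(np.uint8)
def hullmask(uv,off,sh,k=8):
    m=np.zeros((sh[0]*k,sh[1]*k),np.uint8)
    q=cv2.convexHull(((uv-off+0.5)*k-0.5).astype(np.float32)).astype(np.int32)
    cv2.fillConvexPoly(m,q,255)
    return cv2.resize(m,(sh[1],sh[0]),interpolation=cv2.INTER_AREA)/255.
E
python3 - <<'E'
from h import *
T=pickle.load(open('top0.pkl','rb'));S=pickle.load(open('side0.pkl','rb'))
for n,P in(('top',T),('side',S)):
    m=orange(P['pixels']);k,l,st,c=cv2.connectedComponentsWithStats(m)
    print(n,[(st[i].tolist(),c[i].round(2).tolist()) for i in range(1,k) if st[i,4]>40])
# yellow ring
for n,P in(('top',T),('side',S)):
    h=cv2.cvtColor(P['pixels'],cv2.COLOR_RGB2HSV)
    m=((h[...,0]>22)&(h[...,0]<35)&(h[...,1]>120)&(h[...,2]>150)).astype(np.uint8)
    k,l,st,c=cv2.connectedComponentsWithStats(m)
    for i in range(1,k):
        if st[i,4]>20:
            ys,xs=np.nonzero(l==i);e=cv2.minEnclosingCircle(np.c_[xs,ys].astype(np.float32));print(n,st[i],c[i].round(2),ray(P,c[i],.09).round(4))
E
```

```text
top []
side [([370, 240, 11, 8, 45], [374.98, 243.71]), ([370, 248, 10, 27, 244], [374.32, 261.09]), ([352, 259, 13, 9, 53], [358.08, 264.21]), ([353, 269, 12, 28, 284], [357.91, 282.18]), ([333, 281, 14, 11, 61], [339.57, 287.31]), ([334, 292, 13, 29, 326], [339.47, 305.79])]
```

```bash
python3 - <<'E'
from h import *
T=pickle.load(open('top0.pkl','rb'));S=pickle.load(open('side0.pkl','rb'))
h=cv2.cvtColor(T['pixels'],cv2.COLOR_RGB2HSV)
print(h[282,215:240].tolist());print(h[246,400:426].tolist())
h=cv2.cvtColor(S['pixels'],cv2.COLOR_RGB2HSV);print(h[204,360:384].tolist())
E
```

```text
[[17, 95, 218], [15, 122, 217], [13, 153, 228], [13, 161, 233], [13, 161, 234], [13, 160, 234], [13, 159, 236], [13, 158, 236], [13, 159, 229], [12, 169, 202], [11, 180, 149], [11, 183, 128], [11, 184, 129], [11, 184, 129], [11, 181, 128], [10, 149, 125], [7, 73, 118], [176, 16, 113], [158, 9, 113], [9, 27, 123], [15, 80, 168], [17, 81, 213], [17, 80, 224], [17, 79, 225], [17, 79, 226]]
[[30, 3, 180], [30, 3, 181], [30, 4, 183], [28, 22, 187], [27, 84, 207], [27, 104, 230], [27, 78, 216], [17, 48, 190], [2, 96, 202], [1, 148, 224], [1, 164, 221], [1, 171, 200], [1, 178, 169], [1, 164, 140], [2, 61, 109], [30, 8, 136], [28, 23, 175], [27, 63, 210], [27, 100, 231], [26, 87, 217], [27, 27, 189], [30, 4, 179], [30, 3, 178], [40, 4, 179], [30, 3, 179], [30, 3, 180]]
[[48, 7, 192], [42, 7, 193], [26, 21, 199], [25, 85, 227], [28, 150, 245], [28, 149, 246], [26, 98, 228], [24, 45, 185], [27, 17, 166], [39, 11, 159], [42, 8, 156], [48, 8, 155], [48, 8, 153], [48, 8, 151], [34, 12, 152], [28, 22, 172], [23, 56, 204], [25, 116, 236], [27, 158, 245], [26, 123, 241], [22, 43, 214], [36, 7, 196], [45, 5, 198], [45, 5, 197]]
```

```bash
cat >> h.py <<'E'
def orange(img,s):
    h=cv2.cvtColor(img,cv2.COLOR_RGB2HSV)
    return ((h[...,0]>=4)&(h[...,0]<=16)&(h[...,1]>s)&(h[...,2]>100)).astype(np.uint8)
def blobs(P,s,lo,hi,roi):
    m=orange(P['pixels'],s);z=np.zeros_like(m);a,b,c,d=roi;z[b:d,a:c]=m[b:d,a:c]
    z=cv2.morphologyEx(z,cv2.MORPH_CLOSE,np.ones((3,3),np.uint8))
    k,l,st,c=cv2.connectedComponentsWithStats(z)
    return [(l==i) for i in range(1,k) if lo<st[i,4]<hi],[(st[i].tolist(),c[i].round(1).tolist()) for i in range(1,k) if lo<st[i,4]<hi]
def ringc(P,roi,z=.09):
    a,b,c,d=roi;h=cv2.cvtColor(P['pixels'],cv2.COLOR_RGB2HSV)[b:d,a:c]
    m=((h[...,0]>20)&(h[...,0]<32)&(h[...,1]>50)&(h[...,2]>170));ys,xs=np.nonzero(m)
    pts=np.c_[xs,ys].astype(np.float32)
    W=np.array([ray(P,(x+a,y+b),z)[:2] for x,y in pts])
    r=least_squares(lambda q:np.hypot(*(W-q[:2]).T)-q[2],[*W.mean(0),.01],loss='soft_l1',f_scale=.001)
    return r.x,len(xs)
def fitpin(ms,Ps,x0,z0=.104,z1=.159):
    def cost(q):
        t=0
        for m,P in zip(ms,Ps):
            ys,xs=np.nonzero(m);off=np.array([xs.min()-10,ys.min()-10]);sh=(np.ptp(ys)+21,np.ptp(xs)+21)
            hm=hullmask(proj(P,box(q[0],q[1],q[2],.016,z0,z1)),off,sh)
            mm=m[off[1]:off[1]+sh[0],off[0]:off[0]+sh[1]]
            t+=np.abs(hm-mm).sum()/mm.sum()
        return t
    best=None
    for y in np.radians([0,22,45,67]):
        r=minimize(cost,[*x0,y],method='Nelder-Mead',options=dict(initial_simplex=[[*x0,y],[x0[0]+.006,x0[1],y],[x0[0],x0[1]+.006,y],[x0[0],x0[1],y+.3]],xatol=1e-5,fatol=1e-4))
        if best is None or r.fun<best.fun:best=r
    return best
E
python3 - <<'E'
from h import *
T=pickle.load(open('top0.pkl','rb'));S=pickle.load(open('side0.pkl','rb'))
bt,it=blobs(T,110,60,400,(205,260,310,310));bs,is_=blobs(S,180,150,600,(320,225,400,340))
print(it);print(is_)
print('ring',ringc(T,(400,230,426,262)),ringc(S,(355,195,388,215)))
bt.sort(key=lambda m:np.nonzero(m)[1].mean());bs.sort(key=lambda m:np.nonzero(m)[1].mean())
for a,b in zip(bt,bs):
    ys,xs=np.nonzero(a);x0=ray(T,(xs.mean(),ys.mean()),.15)[:2]
    for ms,Ps in(([a,b],[T,S]),([a],[T]),([b],[S])):
        r=fitpin(ms,Ps,x0);print(r.x[:2].round(4),np.degrees(r.x[2]).round(1)%90,round(r.fun,3))
E
```

```text
[([216, 277, 15, 9, 120], [222.9, 281.0]), ([248, 280, 13, 9, 108], [253.9, 283.9]), ([280, 282, 11, 10, 94], [284.9, 286.9])]
[([369, 239, 12, 36, 375], [374.5, 256.6]), ([352, 259, 14, 38, 435], [358.1, 277.0]), ([333, 281, 14, 41, 510], [339.8, 300.3])]
ring (array([ 0.55877498, -0.14237014,  0.01368799]), 125) (array([ 0.56026029, -0.14600419,  0.01393079]), 100)
[0.4894 0.2294] 13.4 0.361
[0.4898 0.2295] 89.2 0.155
[0.4901 0.226 ] 16.9 0.117
[0.484  0.1693] 14.3 0.366
[0.484  0.1695] 0.0 0.125
[0.4848 0.1665] 17.9 0.167
[0.4785 0.109 ] 13.8 0.406
[0.4782 0.1088] 0.0 0.14
[0.4803 0.1037] 15.1 0.173
```

```bash
python3 - <<'E'
from h import *
T=pickle.load(open('top0.pkl','rb'));S=pickle.load(open('side0.pkl','rb'))
pins=[(.4898,.2295),(.484,.1695),(.4785,.109)]
out=[]
for P,roi,d in((T,(208,262,312,310),(0,0)),(S,(308,230,404,400),(.001,-.0038))):
    a,b,c,e=roi;k=7 if P is T else 3.5
    for yaw in(-5,16):
        im=cv2.resize(P['pixels'][b:e,a:c,::-1],None,fx=k,fy=k,interpolation=cv2.INTER_CUBIC)
        f=lambda X:tuple(int(v) for v in (((proj(P,X)[0]-[a,b]+.5)*k)))
        for x,y in pins:
            B=box(x+d[0],y+d[1],np.radians(yaw),.016,.104,.159)
            for i in range(8):
                for j in range(i):
                    if bin(i^j).count('1')==1: cv2.line(im,f(B[i]),f(B[j]),(255,0,0),1)
            if P is S and yaw==-5:
                for z,col in((.072,(0,0,255)),(.04,(0,255,0))): cv2.circle(im,f([x+d[0],y+d[1],z]),4,col,1)
        out.append(im)
cv2.imwrite('pics/ovt.png',np.vstack(out[:2]));cv2.imwrite('pics/ovs.png',np.hstack(out[2:]))
E
```

```text
(no output)
```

View pics/ovt.png

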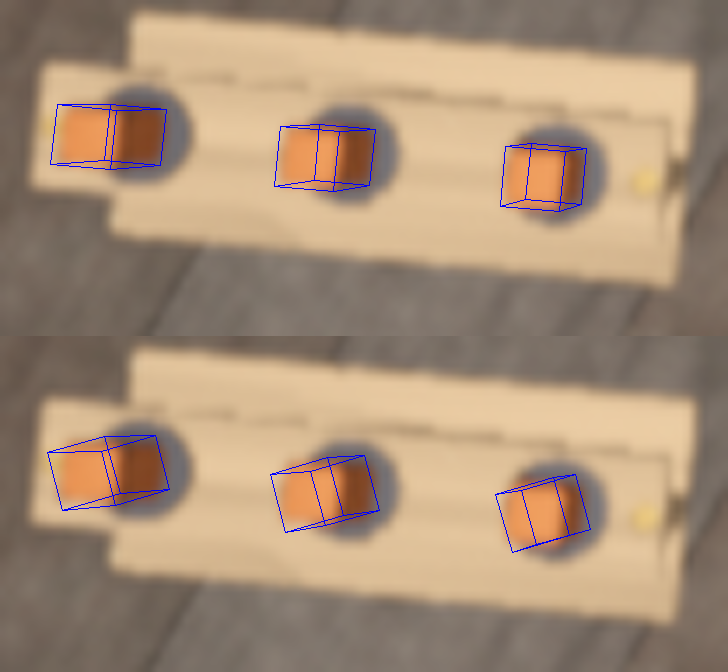

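View pics/ovs.png

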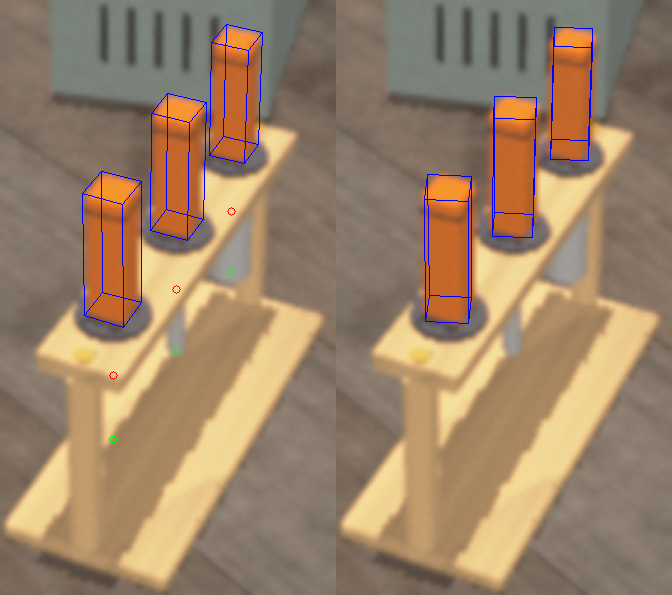

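The three orange pins, in side-view pixels:
- Near pin (340,300): no shaft shows below the board, so it is the short one.
- Middle pin (358,277): a thin shaft ends exactly at the 60 mm mark (358,331), so it is pin_long.
- Far pin (375,257): a wide grey shaft, so it is the thick one.

The green (291,300) and turquoise (426,318) pins are decoys. I'm taking the middle orange pin. The enlarged crop confirms it.

>>> {"fn": "carry_out", "kwargs": {
  "targets": [
    {"gripper":85,"x":-0.05,"y":0,"z":-0.1,"turn":0.05},
    {"gripper":85,"x":-0.5,"y":0,"z":-0.9,"turn":0.38},
    {"gripper":85,"x":-0.5,"y":0,"z":-0.9,"turn":0.38},
    {"gripper":85,"x":-0.5,"y":0,"z":-0.9,"turn":0.38},
    {"gripper":85,"x":-0.5,"y":0,"z":-0.9,"turn":0.38},
    {"gripper":85,"x":-0.5,"y":0,"z":-0.9,"turn":0.38},
    {"gripper":85,"x":-0.5,"y":0,"z":-0.9,"turn":0.38},
    {"gripper":85,"x":-0.5,"y":0,"z":-0.9,"turn":0.38},
    {"gripper":85,"x":-0.5,"y":0,"z":-0.9,"turn":0.38}
  ]
}}

```text
time_s: 2.12
ee_pos: [0.3596, 0.3249, 0.3039]
orientation: [-0.707, 0.027, -0.027, 0.707]
wrist_force: [0.2, -0.0, -0.2]
width: 0.0847
```

```bash
cat >> h.py <<'E'
from scipy.spatial.transform import Rotation as Ro
def plan(ctrl,target,az=None):
    s=ctrl.get_state();M=Ro.from_quat(s['orientation']).as_matrix();p=np.array(s['ee_pos'])
    d=M.T@(np.array(target)-p)/.2
    a=np.degrees(np.arctan2(M[1,0],M[0,0]))
    print('t',round(s['time_s'],2),'ee',p.round(4),'az',a.round(2),'tooly',M[:,1].round(4),'F',np.round(s['wrist_force'],1),'w',round(s['width'],4))
    print('shift',d.round(4), 'turn', None if az is None else round(((a-az+90)%180-90)/180,4))
E
python3 - <<'E'
from plant import ctrl
from h import *
plan(ctrl,(.4844,.168,.30),-5)
print(ctrl.get_state()['joint_positions'])
E
```

```text
t 2.12 ee [0.3596 0.3249 0.3039] az -4.4 tooly [ 1.e-04  1.e-04 -1.e+00] F [ 0.2 -0.  -0.2] w 0.0847
shift [ 0.6821  0.0197 -0.7343] turn 0.0034
[5.04007415e-01 1.40240637e-01 1.68460034e+00 1.17223458e-05
 1.31665016e+00 5.80725129e-01]
```

>>> {"fn": "carry_out", "kwargs": {
  "targets": [
    {"gripper":85,"x":0.68,"y":0,"z":-0.735,"turn":0},
    {"gripper":85,"x":0.68,"y":0.1,"z":-0.735,"turn":0},
    {"gripper":85,"x":0.68,"y":0.2,"z":-0.735,"turn":0},
    {"gripper":85,"x":0.68,"y":0.25,"z":-0.735,"turn":0},
    {"gripper":85,"x":0.68,"y":0.25,"z":-0.735,"turn":0},
    {"gripper":85,"x":0.68,"y":0.25,"z":-0.735,"turn":0}
  ]
}}

```text
time_s: 2.88
ee_pos: [0.4834, 0.1683, 0.2545]
orientation: [-0.706, 0.027, -0.028, 0.707]
wrist_force: [0.3, 0.3, 1.0]
width: 0.0851
```

```bash
python3 - <<'E'
from plant import ctrl
from h import *
plan(ctrl,(.4844,.168,.19),-5)
for n,roi,k in(('top',(170,190,350,350),4),('side',(270,100,450,340),2.4)):
    P=ctrl.read_camera(n);pickle.dump(P,open(f'{n}1.pkl','wb'));a,b,c,e=roi
    im=cv2.resize(P['pixels'][b:e,a:c,::-1],None,fx=k,fy=k,interpolation=cv2.INTER_CUBIC);cv2.imwrite(f'pics/{n}1.png',im)
E
```

```text
t 2.88 ee [0.4834 0.1683 0.2545] az -4.45 tooly [ 3.e-04  4.e-04 -1.e+00] F [0.3 0.3 1. ] w 0.0851
shift [ 0.0051  0.3225 -0.0014] turn 0.003
```

View pics/top1.png

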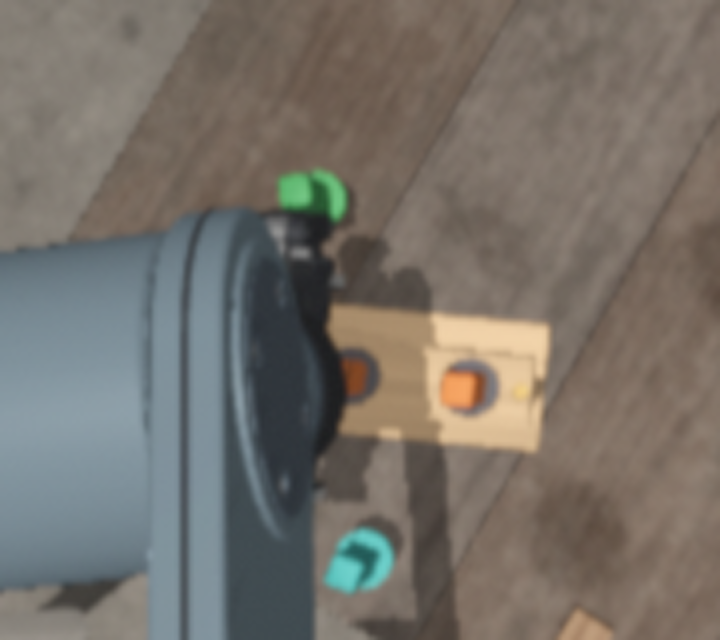

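View pics/side1.png

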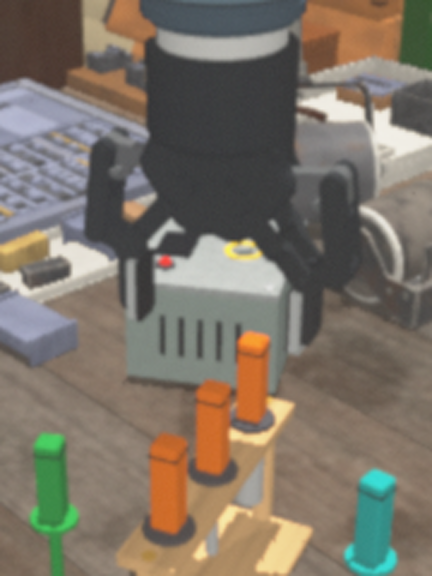

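```bash
python3 - <<'E'
from h import *
T=pickle.load(open('top0.pkl','rb'));S=pickle.load(open('side1.pkl','rb'));S0=pickle.load(open('side0.pkl','rb'))
az=np.radians(-4.5);u=np.array([np.cos(az),np.sin(az),0]);c=np.array([.4834,.1683,.2545])
for s in(-.0425,0,.0425):
    for dz in(.047,.06): print(s,dz,((proj(S,c+s*u-[0,0,dz])[0]-[270,100])*2.4).round(0))
print('pin top',((proj(S,[.484,.1694,.159])[0]-[270,100])*2.4).round(0),((proj(S,[.4848,.1665,.159])[0]-[270,100])*2.4).round(0))
# decoys triangulate: top px of handle top, side px of handle top
def tri(ut,us):
    f=lambda X:np.r_[proj(T,X)[0]-ut,proj(S0,X)[0]-us]
    r=least_squares(f,[.5,.15,.1]);return r.x.round(4),r.fun.round(1)
print(tri((243.5,238),(291,285)),'green');print(tri((257.5,333),(427,302)),'turq')
print('check pin',tri((252.5,284),(358.5,262)))
E
```

```text
-0.0425 0.047 [290. 327.]
-0.0425 0.06 [289. 348.]
0 0.047 [215. 312.]
0 0.06 [215. 332.]
0.0425 0.047 [144. 297.]
0.0425 0.06 [144. 318.]
pin top [212. 389.] [213. 386.]
(array([0.5744, 0.1945, 0.117 ]), array([-0., -0.,  0.,  0.])) green
(array([0.3886, 0.1653, 0.1133]), array([-0.1, -0.3,  0.2, -0. ])) turq
check pin (array([0.4844, 0.1676, 0.1577]), array([-0. , -0.1,  0. ,  0. ]))
```

>>> {"fn": "carry_out", "kwargs": {
  "targets": [
    {"gripper":85,"x":0.005,"y":0.1,"z":0,"turn":0.003},
    {"gripper":85,"x":0.005,"y":0.2,"z":0,"turn":0.003},
    {"gripper":85,"x":0.005,"y":0.28,"z":0,"turn":0.003},
    {"gripper":85,"x":0.005,"y":0.32,"z":0,"turn":0.003},
    {"gripper":85,"x":0.005,"y":0.32,"z":0,"turn":0.003},
    {"gripper":40,"x":0.005,"y":0.32,"z":0,"turn":0.003},
    {"gripper":30,"x":0.005,"y":0.32,"z":0,"turn":0.003},
    {"gripper":25,"x":0.005,"y":0.32,"z":0,"turn":0.003},
    {"gripper":25,"x":0.005,"y":0.32,"z":0,"turn":0.003}
  ]
}}

```text
time_s: 4.1
ee_pos: [0.4848, 0.1675, 0.1901]
orientation: [-0.706, 0.031, -0.031, 0.706]
wrist_force: [-0.1, 0.6, 0.1]
width: 0.025
```

```bash
python3 - <<'E'
from plant import ctrl
from h import *
plan(ctrl,(.4844,.168,.19),-5)
for n,roi,k in(('side',(270,100,450,340),2.4),):
    P=ctrl.read_camera(n);pickle.dump(P,open(f'{n}2.pkl','wb'));a,b,c,e=roi
    im=cv2.resize(P['pixels'][b:e,a:c,::-1],None,fx=k,fy=k,interpolation=cv2.INTER_CUBIC);cv2.imwrite(f'pics/{n}2.png',im)
E
```

```text
t 4.1 ee [0.4848 0.1675 0.1901] az -5.06 tooly [ 3.e-04  0.e+00 -1.e+00] F [-0.1  0.6  0.1] w 0.025
shift [-0.002   0.0004  0.0024] turn -0.0003
```

View pics/side2.png

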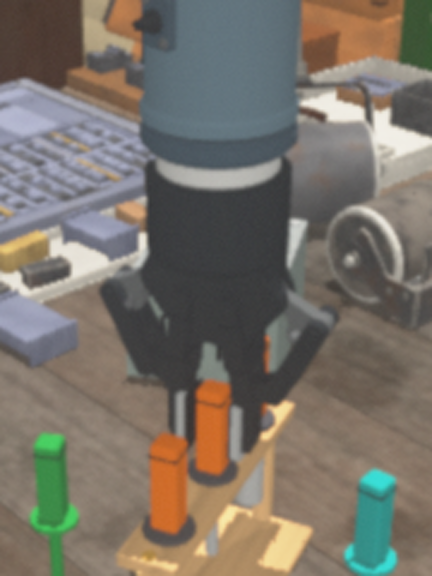

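The middle pin (213,430 in the crop) is centred between the pads. I'll close the rest of the way.

>>> {"fn": "carry_out", "kwargs": {
  "targets": [
    {"gripper":18,"x":0,"y":0,"z":0,"turn":0},
    {"gripper":10,"x":0,"y":0,"z":0,"turn":0},
    {"gripper":10,"x":0,"y":0,"z":0,"turn":0},
    {"gripper":10,"x":0,"y":0,"z":0,"turn":0},
    {"gripper":10,"x":0,"y":0,"z":0,"turn":0}
  ]
}}

```text
time_s: 4.78
ee_pos: [0.4848, 0.1675, 0.19]
orientation: [-0.706, 0.031, -0.031, 0.706]
wrist_force: [-0.5, 1.1, 1.8]
width: 0.0154
```

>>> {"fn": "carry_out", "kwargs": {
  "targets": [
    {"gripper":10,"x":0,"y":-0.05,"z":0,"turn":0},
    {"gripper":10,"x":0,"y":-0.15,"z":0,"turn":0},
    {"gripper":10,"x":0,"y":-0.25,"z":0,"turn":0},
    {"gripper":10,"x":0,"y":-0.35,"z":0,"turn":0},
    {"gripper":10,"x":0,"y":-0.45,"z":0,"turn":0},
    {"gripper":10,"x":0,"y":-0.5,"z":0,"turn":0},
    {"gripper":10,"x":0,"y":-0.5,"z":0,"turn":0}
  ]
}}

```text
time_s: 5.65
ee_pos: [0.4849, 0.1675, 0.2906]
orientation: [-0.706, 0.031, -0.032, 0.707]
wrist_force: [0.5, 0.2, -0.4]
width: 0.0151
```

```bash
python3 - <<'E'
from plant import ctrl
from h import *
plan(ctrl,(.5595,-.1442,.29),-5)
for n,roi,k in(('side',(230,50,480,350),2),):
    P=ctrl.read_camera(n);pickle.dump(P,open(f'{n}3.pkl','wb'));a,b,c,e=roi
    im=cv2.resize(P['pixels'][b:e,a:c,::-1],None,fx=k,fy=k,interpolation=cv2.INTER_CUBIC);cv2.imwrite(f'pics/{n}3.png',im)
E
```

```text
t 5.65 ee [0.4849 0.1675 0.2906] az -5.06 tooly [ 1.4e-03  2.0e-04 -1.0e+00] F [ 0.5  0.2 -0.4] w 0.0151
shift [ 0.509   0.003  -1.5198] turn -0.0003
```

View pics/side3.png

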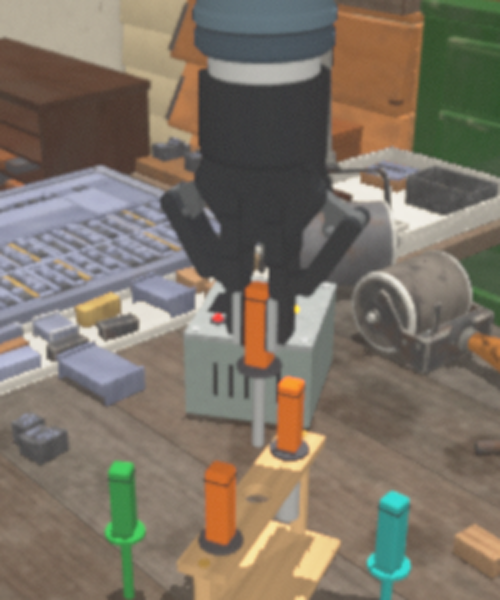

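>>> {"fn": "carry_out", "kwargs": {
  "targets": [
    {"gripper":10,"x":0,"y":-0.1,"z":0,"turn":0},
    {"gripper":10,"x":0,"y":-0.2,"z":0,"turn":0},
    {"gripper":10,"x":0,"y":-0.2,"z":0,"turn":0},
    {"gripper":10,"x":0.05,"y":-0.2,"z":-0.15,"turn":0},
    {"gripper":10,"x":0.12,"y":-0.2,"z":-0.35,"turn":0},
    {"gripper":10,"x":0.18,"y":-0.2,"z":-0.55,"turn":0},
    {"gripper":10,"x":0.24,"y":-0.2,"z":-0.75,"turn":0},
    {"gripper":10,"x":0.3,"y":-0.2,"z":-0.9,"turn":0},
    {"gripper":10,"x":0.3,"y":-0.2,"z":-0.9,"turn":0}
  ]
}}

```text
time_s: 6.82
ee_pos: [0.5286, -0.0191, 0.3279]
orientation: [-0.706, 0.033, -0.031, 0.706]
wrist_force: [0.8, -0.2, 0.3]
width: 0.015
```

```bash
python3 - <<'E'
from plant import ctrl
from h import *
plan(ctrl,(.5595,-.1442,.275),-5)
E
```

```text
t 6.83 ee [ 0.5286 -0.0191  0.3279] az -5.24 tooly [-2.7e-03  2.0e-04 -1.0e+00] F [ 0.8 -0.2  0.3] w 0.015
shift [ 0.2117  0.2641 -0.6088] turn -0.0013
```

>>> {"fn": "carry_out", "kwargs": {
  "targets": [
    {"gripper":10,"x":0.05,"y":0,"z":-0.15,"turn":0},
    {"gripper":10,"x":0.12,"y":0,"z":-0.35,"turn":0},
    {"gripper":10,"x":0.18,"y":0,"z":-0.52,"turn":0},
    {"gripper":10,"x":0.21,"y":0.1,"z":-0.61,"turn":0},
    {"gripper":10,"x":0.21,"y":0.2,"z":-0.61,"turn":0},
    {"gripper":10,"x":0.21,"y":0.26,"z":-0.61,"turn":0},
    {"gripper":10,"x":0.21,"y":0.26,"z":-0.61,"turn":0},
    {"gripper":10,"x":0.21,"y":0.26,"z":-0.61,"turn":0}
  ]
}}

```text
time_s: 7.82
ee_pos: [0.56, -0.1418, 0.2785]
orientation: [0.707, -0.031, 0.031, -0.706]
wrist_force: [0.7, -0.1, -0.4]
width: 0.0153
```

```bash
python3 - <<'E'
from plant import ctrl
from h import *
plan(ctrl,(.5595,-.1442,.275),-5)
for n,roi,k in(('top',(340,170,500,300),5),('side',(300,60,440,240),3.3)):
    P=ctrl.read_camera(n);pickle.dump(P,open(f'{n}4.pkl','wb'));a,b,c,e=roi
    im=cv2.resize(P['pixels'][b:e,a:c,::-1],None,fx=k,fy=k,interpolation=cv2.INTER_CUBIC);cv2.imwrite(f'pics/{n}4.png',im)
E
```

```text
t 7.83 ee [ 0.56   -0.1418  0.2785] az -5.01 tooly [ 9.e-04 -3.e-04 -1.e+00] F [ 0.7 -0.1 -0.4] w 0.0153
shift [-0.0014  0.0177 -0.012 ] turn -0.0001
```

View pics/top4.png

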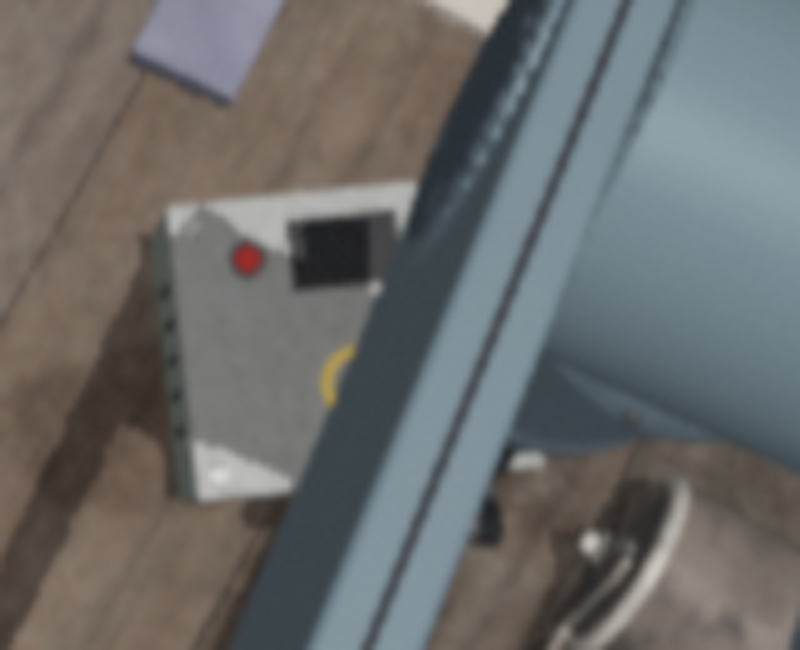

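View pics/side4.png

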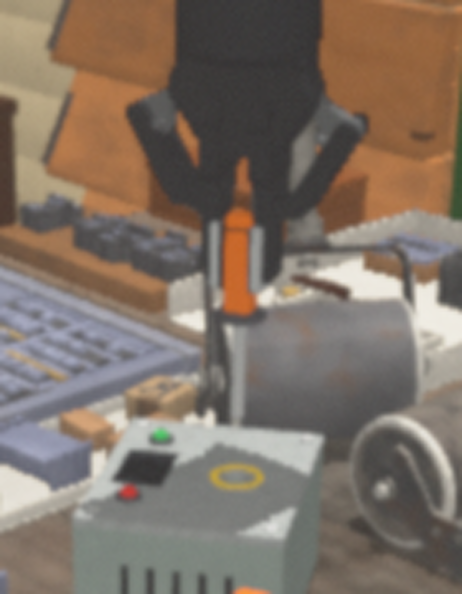

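>>> {"fn": "carry_out", "kwargs": {
  "targets": [
    {"gripper":10,"x":0,"y":0.05,"z":-0.01,"turn":0},
    {"gripper":10,"x":0,"y":0.1,"z":-0.01,"turn":0},
    {"gripper":10,"x":0,"y":0.14,"z":-0.01,"turn":0},
    {"gripper":10,"x":0,"y":0.14,"z":-0.01,"turn":0},
    {"gripper":10,"x":0,"y":0.14,"z":-0.01,"turn":0}
  ]
}}

```text
time_s: 8.55
ee_pos: [0.5596, -0.1444, 0.2499]
orientation: [0.706, -0.031, 0.031, -0.706]
wrist_force: [-0.0, -0.9, -0.4]
width: 0.0156
```

```bash
python3 - <<'E'
from plant import ctrl
from h import *
plan(ctrl,(.5595,-.1442,.25),-5)
P=ctrl.read_camera('side');pickle.dump(P,open('side5.pkl','wb'));a,b,c,e=(340,130,410,220);k=6.5
im=cv2.resize(P['pixels'][b:e,a:c,::-1],None,fx=k,fy=k,interpolation=cv2.INTER_CUBIC);cv2.imwrite('pics/side5.png',im)
s=ctrl.get_state()['ee_pos']
for dz in(.0915+.054,.118): print(((proj(P,np.array(s)-[0,0,dz])[0]-[a,b]+.5)*k).round(1))
S3=pickle.load(open('side3.pkl','rb'));print((proj(S3,[.4849,.1675,.2906-.1455])[0]-[230,50])*2)
E
```

```text
t 8.55 ee [ 0.5596 -0.1444  0.2499] az -5.06 tooly [ 0. -0. -1.] F [-0.  -0.9 -0.4] w 0.0156
shift [-0.0006 -0.0004  0.0007] turn -0.0003
[206.9 441.5]
[209.1 355.2]
[256.27835078 439.52534471]
```

View pics/side5.png

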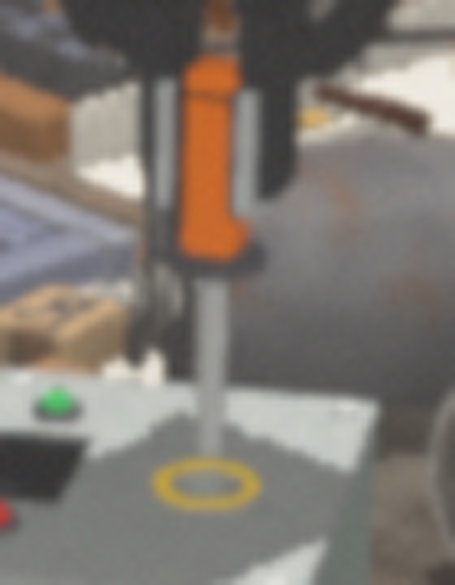

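```bash
python3 - <<'E'
from h import *
P=pickle.load(open('side5.pkl','rb'));px=P['pixels'].astype(int)
for r in(176,180,184,188,192,194,196,197,198,199,200,201,202,204,206,208): print(r,px[r,362:384].mean(1).astype(int).tolist())
q,n=ringc(P,(360,195,385,212));print('ring side now',q.round(4),n,proj(P,[*q[:2],.09]))
S0=pickle.load(open('side0.pkl','rb'));print(ringc(S0,(355,195,388,215)))
e=[.5596,-.1444]
print('pred tip',proj(P,[*e,.1044]),'tip at .09',proj(P,[*e,.09]))
E
```

```text
176 [107, 93, 98, 100, 116, 125, 92, 88, 118, 140, 152, 152, 141, 114, 105, 104, 105, 104, 105, 103, 104, 105]
180 [77, 81, 84, 79, 74, 73, 72, 86, 117, 142, 153, 153, 140, 112, 100, 98, 98, 99, 99, 99, 99, 98]
184 [127, 168, 139, 92, 73, 71, 71, 86, 117, 143, 153, 149, 130, 100, 89, 89, 92, 91, 91, 91, 91, 91]
188 [214, 218, 204, 149, 117, 110, 108, 112, 129, 147, 154, 147, 124, 99, 91, 88, 87, 86, 85, 87, 88, 87]
192 [197, 195, 194, 193, 191, 186, 186, 184, 164, 153, 155, 155, 166, 189, 197, 198, 198, 199, 199, 198, 197, 197]
194 [195, 186, 176, 157, 144, 131, 133, 142, 143, 149, 156, 157, 164, 180, 189, 196, 199, 201, 200, 199, 199, 197]
196 [173, 141, 125, 121, 122, 120, 122, 125, 134, 148, 154, 148, 132, 127, 135, 159, 183, 188, 188, 191, 195, 198]
197 [145, 127, 121, 121, 121, 121, 123, 125, 136, 148, 154, 148, 130, 124, 125, 135, 148, 153, 153, 162, 182, 190]
198 [125, 122, 119, 119, 121, 121, 121, 123, 133, 148, 152, 145, 130, 123, 125, 125, 128, 128, 128, 135, 151, 164]
199 [121, 119, 120, 121, 120, 120, 122, 122, 131, 143, 146, 141, 129, 123, 122, 121, 121, 122, 123, 124, 1
[... 205 characters left out ...]
29, 125, 125, 123, 123, 122, 122]
202 [122, 127, 132, 136, 135, 132, 136, 137, 140, 139, 138, 137, 135, 135, 136, 135, 133, 126, 122, 123, 122, 122]
204 [123, 131, 136, 137, 131, 124, 126, 129, 134, 135, 133, 130, 124, 122, 123, 131, 137, 136, 127, 123, 123, 123]
206 [122, 126, 131, 135, 136, 134, 132, 133, 133, 133, 136, 132, 132, 130, 134, 135, 134, 127, 123, 123, 124, 123]
208 [123, 123, 123, 124, 126, 128, 132, 134, 134, 134, 133, 134, 133, 132, 128, 127, 122, 120, 119, 119, 121, 121]
ring side now [ 0.5601 -0.146   0.0137] 32 [[371.19877811 203.97954263]]
(array([ 0.56026029, -0.14600419,  0.01393079]), 100)
pred tip [[371.37792494 197.54195633]] tip at .09 [[371.20264372 204.34796974]]
```

>>> {"fn": "carry_out", "kwargs": {
  "targets": [
    {"gripper":10,"x":0.004,"y":0.02,"z":-0.001,"turn":0},
    {"gripper":10,"x":0.004,"y":0.04,"z":-0.001,"turn":0},
    {"gripper":10,"x":0.004,"y":0.06,"z":-0.001,"turn":0},
    {"gripper":10,"x":0.004,"y":0.08,"z":-0.001,"turn":0},
    {"gripper":10,"x":0.004,"y":0.1,"z":-0.001,"turn":0},
    {"gripper":10,"x":0.004,"y":0.1,"z":-0.001,"turn":0}
  ]
}}

```text
time_s: 9.35
ee_pos: [0.5601, -0.1445, 0.2295]
orientation: [-0.706, 0.031, -0.031, 0.707]
wrist_force: [0.4, -0.4, -0.9]
width: 0.0155
```

```bash
python3 - <<'E'
from plant import ctrl
from h import *
plan(ctrl,(.5603,-.1447,.205),-5)
P=ctrl.read_camera('side');pickle.dump(P,open('side6.pkl','wb'));a,b,c,e=(340,130,410,220);k=6.5
im=cv2.resize(P['pixels'][b:e,a:c,::-1],None,fx=k,fy=k,interpolation=cv2.INTER_CUBIC);cv2.imwrite('pics/side6.png',im)
E
```

```text
t 9.35 ee [ 0.5601 -0.1445  0.2295] az -5.05 tooly [-8.e-04  4.e-04 -1.e+00] F [ 0.4 -0.4 -0.9] w 0.0155
shift [ 0.0012  0.1223 -0.0011] turn -0.0003
```

View pics/side6.png

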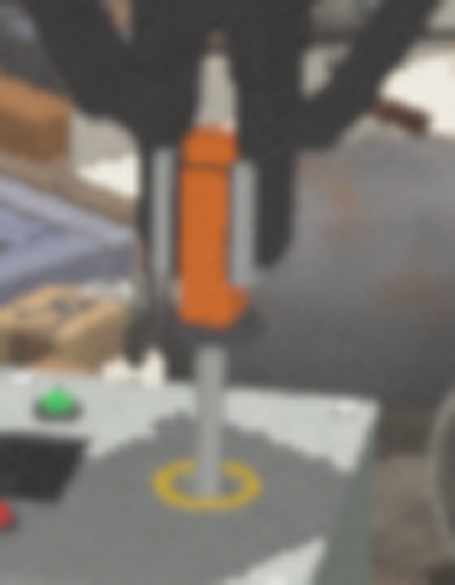

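>>> {"fn": "carry_out", "kwargs": {
  "targets": [
    {"gripper":10,"x":0.001,"y":0.015,"z":-0.001,"turn":0},
    {"gripper":10,"x":0.001,"y":0.03,"z":-0.001,"turn":0},
    {"gripper":10,"x":0.001,"y":0.045,"z":-0.001,"turn":0},
    {"gripper":10,"x":0.001,"y":0.06,"z":-0.001,"turn":0},
    {"gripper":10,"x":0.001,"y":0.06,"z":-0.001,"turn":0}
  ]
}}

```text
time_s: 10.02
ee_pos: [0.5603, -0.1447, 0.2176]
orientation: [-0.706, 0.031, -0.031, 0.707]
wrist_force: [-0.5, -0.3, 0.5]
width: 0.0155
```

>>> {"fn": "carry_out", "kwargs": {
  "targets": [
    {"gripper":10,"x":0,"y":0.015,"z":0,"turn":0},
    {"gripper":10,"x":0,"y":0.03,"z":0,"turn":0},
    {"gripper":10,"x":0,"y":0.045,"z":0,"turn":0},
    {"gripper":10,"x":0,"y":0.055,"z":0,"turn":0},
    {"gripper":10,"x":0,"y":0.055,"z":0,"turn":0}
  ]
}}

```text
time_s: 10.65
ee_pos: [0.5604, -0.1447, 0.2067]
orientation: [-0.706, 0.031, -0.031, 0.706]
wrist_force: [0.5, 0.0, -0.3]
width: 0.0153
```

```bash
python3 - <<'E'
from plant import ctrl
from h import *
plan(ctrl,(.5603,-.1447,.1925),-5)
s=ctrl.get_state();print(s['ft_torque'])
P=ctrl.read_camera('side');pickle.dump(P,open('side7.pkl','wb'));a,b,c,e=(340,130,410,220);k=6.5
im=cv2.resize(P['pixels'][b:e,a:c,::-1],None,fx=k,fy=k,interpolation=cv2.INTER_CUBIC);cv2.imwrite('pics/side7.png',im)
E
```

```text
t 10.65 ee [ 0.5604 -0.1447  0.2067] az -5.06 tooly [-4.e-04  2.e-04 -1.e+00] F [ 0.5  0.  -0.3] w 0.0153
shift [-0.0003  0.0709  0.0002] turn -0.0003
[-0.01933765  0.04097654 -0.05498535]
```

View pics/side7.png

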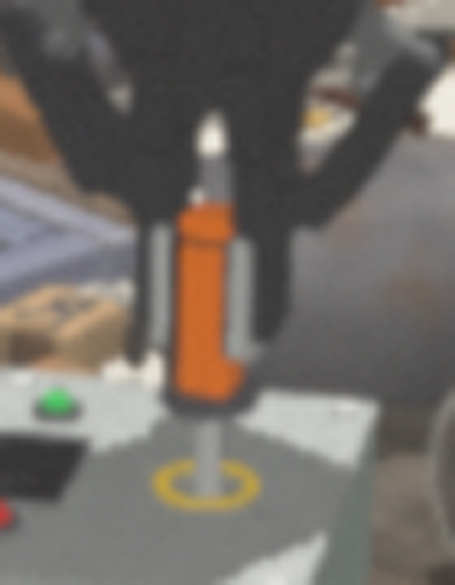

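The shaft is through the ring with no contact force. I'll approach the button slowly.

>>> {"fn": "carry_out", "kwargs": {
  "targets": [
    {"gripper":10,"x":0,"y":0.01,"z":0,"turn":0},
    {"gripper":10,"x":0,"y":0.02,"z":0,"turn":0},
    {"gripper":10,"x":0,"y":0.03,"z":0,"turn":0},
    {"gripper":10,"x":0,"y":0.04,"z":0,"turn":0},
    {"gripper":10,"x":0,"y":0.04,"z":0,"turn":0}
  ]
}}

```text
time_s: 11.32
ee_pos: [0.5606, -0.1449, 0.1991]
orientation: [0.706, -0.031, 0.031, -0.706]
wrist_force: [0.9, -1.4, 2.0]
width: 0.0151
```

>>> {"fn": "carry_out", "kwargs": {
  "targets": [
    {"gripper":10,"x":0,"y":0.005,"z":0,"turn":0},
    {"gripper":10,"x":0,"y":0.01,"z":0,"turn":0},
    {"gripper":10,"x":0,"y":0.015,"z":0,"turn":0},
    {"gripper":10,"x":0,"y":0.015,"z":0,"turn":0}
  ]
}}

```text
time_s: 11.82
ee_pos: [0.5607, -0.1449, 0.1967]
orientation: [0.707, -0.031, 0.032, -0.706]
wrist_force: [-1.0, 0.5, 7.6]
width: 0.0153
```

>>> {"fn": "carry_out", "kwargs": {
  "targets": [
    {"gripper":10,"x":0,"y":0.005,"z":0,"turn":0},
    {"gripper":10,"x":0,"y":0.01,"z":0,"turn":0},
    {"gripper":10,"x":0,"y":0.01,"z":0,"turn":0}
  ]
}}

```text
time_s: 12.2
ee_pos: [0.5608, -0.1449, 0.1962]
orientation: [0.707, -0.03, 0.032, -0.706]
wrist_force: [-3.1, 0.4, 16.9]
width: 0.0153
```

```bash
python3 - <<'E'
from plant import ctrl
from h import *
plan(ctrl,(.5603,-.1447,.1925),-5)
s=ctrl.get_state();print(s['ft_torque'])
P=ctrl.read_camera('side');pickle.dump(P,open('side8.pkl','wb'));a,b,c,e=(340,130,410,220);k=6.5
im=cv2.resize(P['pixels'][b:e,a:c,::-1],None,fx=k,fy=k,interpolation=cv2.INTER_CUBIC);cv2.imwrite('pics/side8.png',im)
tcp={3:(.4849,.1675,.2906),5:(.5596,-.1444,.2499),6:(.5601,-.1445,.2295),7:(.5604,-.1447,.2067),8:tuple(s['ee_pos'])}
for i,t in tcp.items():
    P=pickle.load(open(f'side{i}.pkl','rb'))
    u,v=proj(P,np.array(t)-[0,0,.054])[0]
    h=cv2.cvtColor(P['pixels'],cv2.COLOR_RGB2HSV);c=int(round(u))
    m=((h[...,0]>=4)&(h[...,0]<=16)&(h[...,1]>170)&(h[...,2]>100))[:,c-3:c+4]
    rows=np.nonzero(m[int(v)-30:int(v)+30].sum(1)>=4)[0]+int(v)-30
    w=np.nonzero(((h[...,0]>=4)&(h[...,0]<=16)&(h[...,1]>170))[int(v),c-12:c+13])[0]+c-12
    X=np.array(t)-[0,0,.054]
    print(i,'v',v.round(1),'rows',rows.min(),rows.max(),'ctr-v',((rows.min()+rows.max())/2-v).round(2),'px/m', ((proj(P,X-[0,0,.01])[0]-proj(P,X)[0])[1]/.01).round(0),'cols',w.min(),w.max(),'u',u.round(1))
E
```

```text
t 12.2 ee [ 0.5608 -0.1449  0.1962] az -5.05 tooly [ 0.0019 -0.0011 -1.    ] F [-3.1  0.4 16.9] w 0.0153
shift [-0.0026  0.0186  0.0009] turn -0.0003
[ 0.34626036  0.90424379 -0.03816248]
3 v 209.2 rows 192 232 ctr-v 2.78 px/m 701.0 cols 353 361 u 358.9
5 v 151.9 rows 140 168 ctr-v 2.05 px/m 519.0 cols 369 374 u 372.6
6 v 162.4 rows 151 178 ctr-v 2.07 px/m 508.0 cols 368 373 u 372.0
7 v 173.9 rows 163 189 ctr-v 2.11 px/m 497.0 cols 368 373 u 371.6
8 v 179.0 rows 168 194 ctr-v 1.98 px/m 491.0 cols 367 373 u 371.3
```

View pics/side8.png

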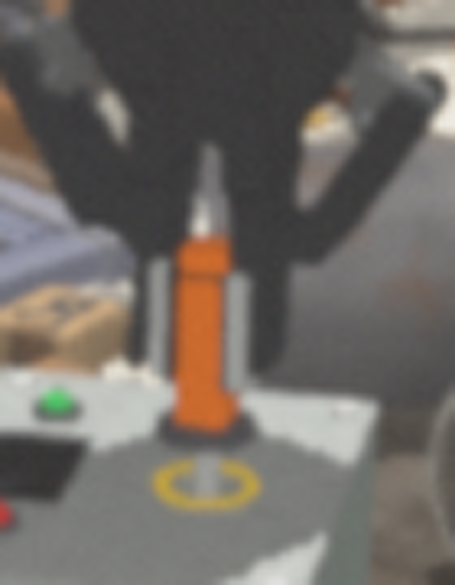

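```bash
python3 - <<'E'
from h import *
from plant import ctrl
for i in(0,1):
    P=pickle.load(open(f'side{i}.pkl','rb'))
    for X in([.4848,.1665,.1355],[.484,.1694,.1355],[.4844,.168,.1355]):
        u,v=proj(P,X)[0];h=cv2.cvtColor(P['pixels'],cv2.COLOR_RGB2HSV);c=int(round(u))
        m=((h[...,0]>=4)&(h[...,0]<=16)&(h[...,1]>170)&(h[...,2]>100))[:,c-3:c+4]
        rows=np.nonzero(m[int(v)-25:int(v)+25].sum(1)>=4)[0]+int(v)-25
        print(i,v.round(1),rows.min(),rows.max(),((rows.min()+rows.max())/2-v).round(2))
E
```

```text
0 275.3 259 296 2.19
0 276.5 259 296 0.98
0 275.9 259 296 1.57
1 275.3 260 296 2.69
1 276.5 260 296 1.48
1 275.9 260 296 2.07
```

>>> {"fn": "carry_out", "kwargs": {
  "targets": [
    {"gripper":10,"x":0,"y":-0.005,"z":0,"turn":0},
    {"gripper":10,"x":0,"y":-0.01,"z":0,"turn":0},
    {"gripper":10,"x":0,"y":-0.01,"z":0,"turn":0},
    {"gripper":10,"x":0,"y":-0.01,"z":0,"turn":0}
  ]
}}

```text
time_s: 12.75
ee_pos: [0.5607, -0.1449, 0.1967]
orientation: [0.707, -0.031, 0.031, -0.706]
wrist_force: [-1.6, -0.4, 7.3]
width: 0.0149
```

>>> {"fn": "carry_out", "kwargs": {
  "targets": [
    {"gripper":10,"x":0,"y":-0.005,"z":0,"turn":0},
    {"gripper":10,"x":0,"y":-0.005,"z":0,"turn":0},
    {"gripper":10,"x":0,"y":-0.005,"z":0,"turn":0}
  ]
}}

```text
time_s: 13.12
ee_pos: [0.5606, -0.1448, 0.1969]
orientation: [0.706, -0.031, 0.031, -0.706]
wrist_force: [0.7, -1.2, 4.2]
width: 0.0152
```

>>> {"fn": "carry_out", "kwargs": {
  "targets": [
    {"gripper":10,"x":0,"y":-0.005,"z":0,"turn":0},
    {"gripper":10,"x":0,"y":-0.005,"z":0,"turn":0},
    {"gripper":10,"x":0,"y":-0.005,"z":0,"turn":0}
  ]
}}

```text
time_s: 13.5
ee_pos: [0.5606, -0.1449, 0.1979]
orientation: [0.706, -0.031, 0.031, -0.706]
wrist_force: [1.1, -0.4, 3.2]
width: 0.0151
```

>>> {"fn": "carry_out", "kwargs": {
  "targets": [
    {"gripper":10,"x":0,"y":-0.01,"z":0,"turn":0},
    {"gripper":10,"x":0,"y":-0.02,"z":0,"turn":0},
    {"gripper":10,"x":0,"y":-0.02,"z":0,"turn":0},
    {"gripper":10,"x":0,"y":-0.02,"z":0,"turn":0}
  ]
}}

```text
time_s: 14.0
ee_pos: [0.5604, -0.1448, 0.2018]
orientation: [-0.706, 0.031, -0.031, 0.706]
wrist_force: [1.1, -1.5, 1.5]
width: 0.0154
```

>>> {"fn": "carry_out", "kwargs": {
  "targets": [
    {"gripper":10,"x":0,"y":0,"z":0,"turn":0}
  ]
}}

```text
time_s: 14.12
ee_pos: [0.5604, -0.1447, 0.2018]
orientation: [-0.706, 0.031, -0.031, 0.706]
wrist_force: [1.6, -0.3, 0.9]
width: 0.0152
```

>>> {"fn": "carry_out", "kwargs": {
  "targets": [
    {"gripper":10,"x":0,"y":0,"z":0,"turn":0}
  ]
}}

```text
time_s: 14.25
ee_pos: [0.5604, -0.1447, 0.2018]
orientation: [-0.706, 0.031, -0.031, 0.706]
wrist_force: [0.8, -0.5, 2.5]
width: 0.0152
```

>>> {"fn": "carry_out", "kwargs": {
  "targets": [
    {"gripper":10,"x":0,"y":0,"z":0,"turn":0}
  ]
}}

```text
time_s: 14.38
ee_pos: [0.5604, -0.1448, 0.2018]
orientation: [-0.706, 0.031, -0.031, 0.706]
wrist_force: [0.2, -0.1, 1.3]
width: 0.0152
```

>>> {"fn": "carry_out", "kwargs": {
  "targets": [
    {"gripper":10,"x":0,"y":0.005,"z":0,"turn":0},
    {"gripper":10,"x":0,"y":0.01,"z":0,"turn":0},
    {"gripper":10,"x":0,"y":0.015,"z":0,"turn":0},
    {"gripper":10,"x":0,"y":0.02,"z":0,"turn":0},
    {"gripper":10,"x":0,"y":0.025,"z":0,"turn":0},
    {"gripper":10,"x":0,"y":0.028,"z":0,"turn":0},
    {"gripper":10,"x":0,"y":0.03,"z":0,"turn":0},
    {"gripper":10,"x":0,"y":0.03,"z":0,"turn":0},
    {"gripper":10,"x":0,"y":0.03,"z":0,"turn":0}
  ]
}}

```text
time_s: 15.5
ee_pos: [0.5605, -0.1448, 0.1967]
orientation: [0.707, -0.031, 0.031, -0.706]
wrist_force: [-0.9, 1.2, 7.3]
width: 0.0155
```

>>> {"fn": "carry_out", "kwargs": {
  "targets": [
    {"gripper":10,"x":0,"y":0,"z":0,"turn":0},
    {"gripper":10,"x":0,"y":0,"z":0,"turn":0}
  ]
}}

```text
time_s: 15.75
ee_pos: [0.5605, -0.1448, 0.1967]
orientation: [0.707, -0.031, 0.031, -0.706]
wrist_force: [-0.5, 0.6, 8.7]
width: 0.0151
```

>>> {"fn": "carry_out", "kwargs": {
  "targets": [
    {"gripper":10,"x":0,"y":0,"z":0,"turn":0},
    {"gripper":10,"x":0,"y":0,"z":0,"turn":0}
  ]
}}

```text
time_s: 16.0
ee_pos: [0.5605, -0.1448, 0.1967]
orientation: [0.707, -0.031, 0.031, -0.706]
wrist_force: [-1.2, -0.0, 7.6]
width: 0.0153
```

```bash
python3 - <<'E'
from plant import ctrl
import cv2
P=ctrl.read_camera('side');cv2.imwrite('pics/side9.png',P['pixels'][:,:,::-1])
E
```

```text
(no output)
```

View pics/side9.png

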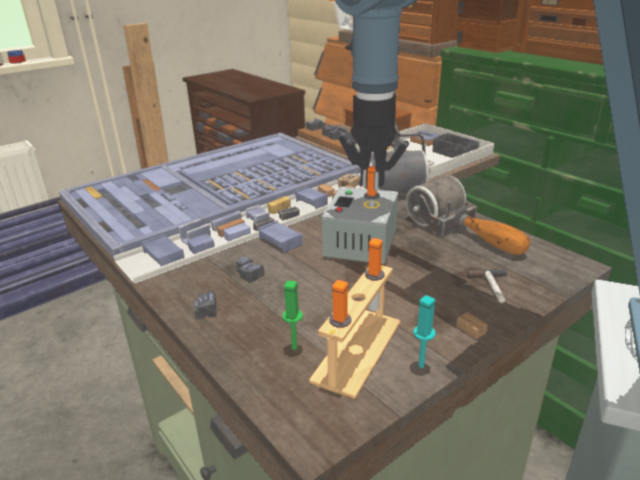

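The picture shows the pin upright in the hole (372,190). The short pin (340,300) and the thick pin (375,257) are still in the stand, and nothing else has moved. I'm handing the job in.

```bash
python3 - <<'E'
from plant import ctrl
print(ctrl.finish_job())
E
```

```text
the job is handed in; nothing more can be done
None
```

I took the middle orange pin (thin, with a 60 mm shaft) from the stand and put it upright through the yellow-ringed hole. It is now holding the button against its hard stop, still gripped, and the job was handed in at about 16 s.

**Final checks:**
- **Force:** The push is steady at about 7.5–8.5 N, against the 4.5 N spring at full travel. The tool height stays at 0.1967 m.
- **Scene:** The last side picture shows the other two pins still in the stand and nothing else moved.

**What disagreed or went less cleanly:**
- **Stop height:** The hard stop came about 4 mm higher than I had calculated from the nominal grip. The pictures suggest the pin sits only about 1.5–2 mm lower in the fingers, which does not fully explain it. To test this I backed off about 5 mm, and the spring was still pushing at about 1.5 N. That roughly fits the 8 mm travel, so I take the button to be fully down, but I could not see it directly.
- **First press:** It briefly reached about 17 N on the stop before I eased off, let the button partly up and pressed again gently.
- **Cameras:** The two cameras differed by about 3 mm in absolute position. They agreed within 1 mm on the distance from pin to hole, which is what I used.

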